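# Close the fracture on the fixator trainer with its turnbuckle strut

## Robot

A 6-joint arm with a two-finger parallel gripper is mounted at the origin on the work surface. World frame = base frame: x ahead of the robot, y to its left, z up, the work surface at z = 0. Lengths are in mm, angles in rad, forces in N, time in s.
With the tool pointing down it reaches from about 275 to 750 mm from the base axis. Payload 10.2 kg.
Tool frame: the origin (TCP) lies at the very end of the fingers, on their centre line; the grasp point (between the pads) lies 19 mm behind it (ctrl.hold_point_z is the distance from the TCP to the grasp point, in mm); z points along the fingers, y is the direction in which the jaws open and shut (so a half turn about z gives the same grasp; the last joint's range is limited). The gripper opens to 85 mm and grips with 20 to 120 N. Pads are 22 mm wide; open, the fingers measure 114 mm over their backs; the gripper's body (76 mm by 85 mm) begins 54 mm behind the grasp point. The pads swing forward as they close: fully open they stand 13 mm farther back than shut.
Start: joints at [-1.414, 0.313, 1.498, -0, 1.331, -0.223], TCP at [194.624, -487.599, 231.294] pointing down, gripper open.
Joint ranges: [-2.94, 2.94], [-0.97, 2.17], [0.19, 2.56], [-1.23, 4.37], [0.02, 3.11], [-2.88, 2.88]. Speed limits (rad/s): [2.39, 2.39, 3.01, 3.14, 3.14, 3.14].

## Interface

Orientations are given as a unit quaternion [w, x, y, z].
In Python, from rig import readout, cams, workorder, spotter, ctrl gives the robot as it stands.
- The arm moves only by the tool step_arm, never from a script. Its argument "plan" is text: rows parted by semicolons, each of 5 numbers parted by spaces: the shift along the tool's x, y, z in cm, then the turn about the tool's z in degrees, then the opening in per cent of the stroke, from 0 (shut) to 100 (fully open). In form: x y z twist gripper; .... A call has 1 to 10 rows; each row is the pose to reach, as a shift and turn from the pose commanded when the call began, along the tool's axes at that moment; what a row does not reach only later rows make up. A row lasts 1/10 s, in which the tool goes at most 50 mm and 8.59 degrees, less where a joint would pass 70% of its speed; a pose out of reach is approached as far as the arm can. A call with a gripper value outside its range is refused whole. The fingers move at their own pace and stop on an object; "grip_force" is the grip in N (left out, the last holds). Time passes only in rows, so rows that repeat a pose let the fingers close. It gives the time, the measured TCP pose, the force and the opening at its end, in the units of the state.
- readout.sense(): the state, without advancing time (a new reading comes with each control period).
- cams.capture(name): name is "side" or "top" or "wrist"; returns (picture, depth): 480x640x3 uint8, red, green, blue; 480x640 float32, mm along the optical axis (not along the pixel's ray), 0 where there is no reading.
- cams.camera_info(name): a dict with "vfov" (degrees; the focal length in pixels is half the picture's height over the tangent of half this angle, whatever the lens; pixels are square), "cx", "cy" (the principal point, pixels), "rvec" (rotation vector, rad) and "tvec" (3), from world to camera coordinates, as OpenCV has them. Camera axes: x right, y down, z forward; pixel columns grow to the right and rows downward; lengths in mm; the calibration is good to about 2 mm. A picture is of the moment at which its call begins: read the wrist's pose just before it. camera_info takes no time and is no camera call; for the wrist camera it gives the pose at the moment of the call.
- workorder.finish_job(): hands the job in, once; it reports no verdict.
Trained networks look in the newest picture that a camera, given by its name, has taken for a name from the list of things; names that differ only in an ending like _2 or _b are one class to them, and where a whole thing is asked for, a point or a joint stands for the part that bears it (a point fixed in the world has none). Each returns a list of dicts, best first, with "conf" (0 to 1); they miss things now and then, are a little off and sometimes report something else, mostly with a low value. They report only what shows in the picture. A call takes as long as a camera call.
- spotter.regions_of(camera, target): "pixels" (480x640 bool, what is visible of it) and "extent" ([centre column, centre row, width, height] in pixels, round what is visible of it).
The state is a dict: "time_s": time; "joints": joint angles; "dq": joint speeds; "tau": joint torques, N m; "eef_pos": TCP position; "ee_rot": TCP orientation; "force": force on the tool from outside, world axes, zero at the start; "wrist_torque": the same for the moment, N m; "grip_width": opening from 0.0 (shut) to 1.0 (fully open).
Only numpy, scipy, OpenCV 4.12 (cv2) and the standard library are available. Lean on these libraries where they do the work, as an engineer would, in place of code of your own. Each camera call takes 0.05 s, during which the arm holds its last target. There are 200 camera calls.

## Task

Take the turnbuckle strut out of its storage stand, lay it in the two slotted clamps of the bone trainer with its round heads outside the clamps, and let go of it. Then turn its sleeve by the four arms until both ends have drawn in and you feel the two halves of the bone meet: leave them pressed snugly together by the strut, not crushed, and everything else on the table where it was.

Things in the scene. Friction and masses are not known exactly. Their poses are not given: they have to be found in the camera images.
- strut: Loose metal turnbuckle strut, 184 mm long, 0.5 kg. Origin on its long axis, midway; x runs along it to the end with the four-armed hub, z is up as it lies in the stand. In the middle a round aluminium sleeve 24 mm across from x = -40 to +40 mm, bare (to grip from above) from -40 to +20, with a dark hub 29 mm across at x = 20 to 40 mm. It fits the clamps either way round
- head_p (a point): Strut end beyond the hub: centre of the inner face of its dark round head (38 mm across, 8 mm thick), 84 mm from the strut's middle at joint sleeve = 0. Inward of it a flat shank 12 mm wide, 26 mm tall, 33 mm long, then a 14 mm round rod into the sleeve. The shank stands on edge in a clamp's slot, which keeps the end from turning
- head_m (a point): The same at the strut's other end (x = -84 mm)
- sleeve (a joint): Turn of the sleeve about the strut's x axis, rad (-0.1 to 5.2; starts 0 to 0.6; takes about 0.06 N m and stays where left). Growing draws BOTH heads in, 1.91 mm each per rad: an arm pointing up then moves to the strut's -y. At 0 one arm leans 0.35 rad from up to +y, the others 90 degrees on (add the strut's roll, up to 0.2). Bone halves meet near 3.7 rad; each arm can be pushed over by about 1.5 rad
- hub (a point): On the strut axis at the plane of the four arms (30 mm from the strut's middle). The arms are 10 mm thick bars that reach 44 mm from the axis. Push an arm once it stands within about 0.5 rad of upright, low on it (some 18 mm above the axis), across the strut and well over to -y (35 mm); that brings the next one up. A vertical finger pushed at the tip of an arm that leans far towards it only jams
- stand: Fixed grey plastic storage stand, base 165 x 75 x 14 mm, with two slotted uprights; the strut lies in it along the stand's x axis, with the strut axis 80 mm above the table. Origin under its middle on the table
- jig: Fixed bone trainer: plywood board 300 x 165 mm with two aluminium rails along its x axis. Origin on the table below the middle of the strut's place. On its y = -85 mm line, 62 mm above the table, lie the two halves of an ivory plastic shin bone (28 mm across at the break, up to 52 mm at the far ends, top 90 mm above the table)
- jig_axis (a point): Where the strut's middle is to lie, halfway between the clamps: 80 mm above the table, axes as the jig's. The strut is to lie along the jig's x axis, either way round; the carriages may stand off-centre by up to 2 mm, so go by the clamp points
- carriage_a: Sliding carriage on the jig's +x side with a dark steel clamp and a bone half; moves along the jig's x with a few newtons. Origin at the jig's origin when the break is closed in the middle, and shifted outward by the opening of this half
- carriage_b: The same on the jig's -x side
- clamp_a (a point): Centre of the slot of carriage a's clamp on its OUTER face, where the strut axis lies when seated. The clamp is a plate 14 mm thick reaching inward from here; slot open at the top, 16 mm wide, floor 13 mm below this point, straight cheeks to 13 mm above, flared lips to 28 mm above. A strut head belongs outside this face, its flat shank in the slot
- clamp_b (a point): The same for carriage b. The outer faces start 157 to 161 mm apart and are 154 mm apart when the bone halves meet; the strut's heads start 166 to 168 mm apart inside
- face_a_mid (a point): Centre of the broken face of bone half a
- face_b_mid (a point): Centre of the broken face of bone half b; 3 to 7 mm from the other at the start, 0 when they touch. The plastic hardly yields: once they touch, the arm being pushed turns clearly stiffer (from 2 to 4 N of push to 8 N and more), and the strut then holds them pressed
- screwdriver: Bystander, loose: 170 mm screwdriver. Leave alone
- bone_model: Bystander, loose: 150 mm ivory model of a long bone. Leave alone
- carton: Bystander, loose: white carton, 70 x 110 x 50 mm. Leave alone
- jar: Bystander, loose: white jar, 64 mm across, 80 mm tall. Leave alone
- dish: Bystander, loose: steel bowl, 120 mm across, 35 mm tall. Leave alone
- vertebra: Bystander, loose: ivory model vertebra, about 75 mm across, 26 mm tall. Leave alone

How it is judged:
By the outcome, as a careful person would: the job done as asked, in the order asked, and still so for the second after the job is handed in, with the robot touching nothing.
It also fails if it takes over 67 s, if anything falls off the work surface, if the arm or the gripper's body presses on something with over 40 N, if the wrist force passes 120 N, or if a joint passes its speed limit or range.

## Working session

There is one attempt and no reset: what is moved stays moved. The work goes in short steps, Python scripts to look and compute and a tool call to move; the robot and the scene stay as the last step left them, time stands still between calls to the robot, and variables do not carry over. Pictures are saved under pics/ and viewed, about 8 in all and at most 12, crops included, and the job is handed in when it is done.

Besides the shell and the picture viewer there is one more tool, called after "Emit:" as name(argument=value, ...), one argument or row to a line, values as JSON. step_arm: Moves the arm, as the interface text tells. Its arguments: {"type":"object","properties":{"plan":{"type":"string"},"grip_force":{"type":"number"}},"required":["plan"]}

```bash
mkdir -p pics; cat > h.py <<'E'
import numpy as np, cv2
from rig import readout, cams, workorder, spotter, ctrl
def cam(n):
    i=cams.camera_info(n); f=240/np.tan(np.radians(i['vfov'])/2)
    R=cv2.Rodrigues(np.array(i['rvec'],float))[0]; t=np.array(i['tvec'],float).ravel()
    return f,i['cx'],i['cy'],R,t,i
def world(c,u,v,d):
    f,cx,cy,R,t,_=c; u,v,d=map(np.asarray,(u,v,d))
    P=np.stack([(u-cx)/f*d,(v-cy)/f*d,d*np.ones_like(u,float)],-1)
    return (P-t)@R
def onplane(c,u,v,z):
    f,cx,cy,R,t,_=c
    o=-R.T@t; r=np.stack([(np.asarray(u,float)-cx)/f,(np.asarray(v,float)-cy)/f,np.ones(np.shape(u))],-1)@R
    return o+r*((z-o[2])/r[...,2])[...,None]
def proj(c,P):
    f,cx,cy,R,t,_=c; Q=np.asarray(P)@R.T+t
    return np.stack([Q[...,0]/Q[...,2]*f+cx,Q[...,1]/Q[...,2]*f+cy],-1)
def save(n,im): cv2.imwrite('pics/'+n,im[...,::-1])
E
python3 - <<'E'
from h import *
s=readout.sense(); print(s['eef_pos'],s['ee_rot'],s['force'],s['grip_width'],ctrl.hold_point_z)
for n in('top','side'):
    im,d=cams.capture(n); save(n+'0.png',im); np.savez(n+'0.npz',im=im,d=d); c=cam(n); print(n,c[5],-c[3].T@c[4])
    for t in('strut','stand','jig','carriage_a','clamp_a','hub','head_p','carton','jar','dish','vertebra','screwdriver','bone_model'):
        for r in spotter.regions_of(n,t)[:3]:
            m=r['pixels']&(d>0); v,u=np.nonzero(m)
            if len(u)==0: continue
            W=world(c,u,v,d[v,u]); print(t,round(r['conf'],2),np.round(r['extent']),len(u),np.round(np.median(W,0)),np.round(np.percentile(W,2,axis=0)),np.round(np.percentile(W,98,axis=0)))
E
```

```text
[ 194.56870643 -487.3314015   230.71815756] [-6.70456050e-04  9.82026392e-01  1.88742455e-01  3.12834715e-05] [0.26818863 0.19248116 0.2099243 ] 1.002103443302566 18.700000000000003
top {'vfov': 44.513097455320526, 'cx': 300.10457761942615, 'cy': 239.96375314328466, 'rvec': array([ 2.13009946, -2.13232411,  0.18721711]), 'tvec': array([  23.60812682,  576.53272333, 1541.67772226])} [ 301.27698678   25.44201081 1618.11693191]
strut 0.94 [401. 252.  67.  34.] 628 [ 532. -229.   90.] [ 507. -325.   68.] [ 569. -151.  105.]
stand 0.67 [396. 257.  66.  38.] 1145 [ 521. -242.   16.] [ 490. -308.    5.] [ 574. -158.  107.]
jig 0.98 [221. 254. 118.  80.] 6538 [542. 247.  23.] [455. 104.  10.] [633. 387.  99.]
carriage_a 0.92 [188. 256.  54.  48.] 1321 [551. 323.  69.] [466. 263.  28.] [591. 385. 106.]
carriage_a 0.67 [241. 246.  53.  47.] 1191 [579. 165.  68.] [492. 120.  33.] [616. 246. 106.]
carriage_a 0.27 [313. 322.   8.  32.] 225 [357.  -4.  25.] [323. -19.  16.] [397.   7.  32.]
clamp_a 0.98 [239. 247.  55.  54.] 1263 [579. 166.  67.] [490. 122.  18.] [619. 246. 106.]
clamp_a 0.74 [189
[... 3401 characters left out ...]
762 [539. 327.  63.] [463. 259.  19.] [584. 395. 102.]
jar 0.73 [406. 194.   8.  30.] 183 [ 472. -460.   51.] [ 458. -498.    3.] [ 489. -449.   82.]
jar 0.5 [265. 312. 105. 103.] 5825 [526. 307.  29.] [450. 115.   5.] [600. 402.  98.]
jar 0.36 [261. 403.  54.  47.] 2077 [390. 491.  17.] [332. 447.   3.] [434. 554.  36.]
dish 0.47 [252. 315.  61.  49.] 1546 [539. 328.  65.] [463. 272.  33.] [581. 395. 100.]
screwdriver 0.88 [362. 280.  58.  19.] 293 [365.   5.  18.] [321. -12.   7.] [475.  20.  27.]
screwdriver 0.29 [381. 185.  12.  13.] 129 [ 584. -504.   15.] [ 565. -562.   -2.] [ 624. -486.   28.]
bone_model 0.42 [362. 282.  59.  16.] 372 [365.   4.  16.] [321. -42.  -2.] [479.  19.  27.]
```

```bash
python3 - <<'E'
from h import *
a=np.load('top0.npz')['im']
A=cv2.resize(a[215:295,345:455],None,fx=3.6,fy=3.6,interpolation=2); B=cv2.resize(a[205:305,155:285],None,fx=3.05,fy=2.88,interpolation=2)
save('c1.png',np.hstack([A,B[:A.shape[0]]])); print(A.shape)
s=np.load('side0.npz')['im']
E
```

```text
(288, 396, 3)
```

View pics/c1.png

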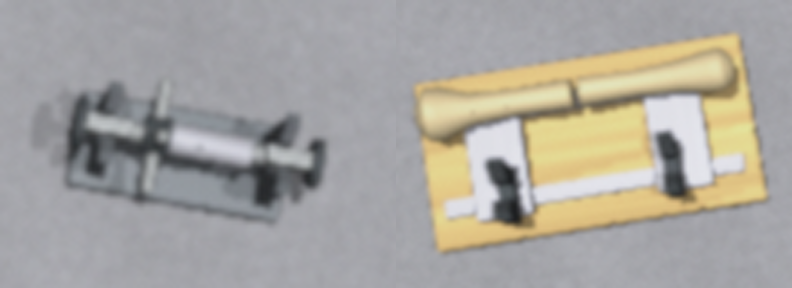

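```bash
cat >> h.py <<'E'
from scipy.spatial.transform import Rotation as Ro
def tool():
    s=readout.sense(); w,x,y,z=s['ee_rot']; return np.array(s['eef_pos']),Ro.from_quat([x,y,z,w]).as_matrix(),s
def go(p,yaw=None):
    "yaw deg of tool x in world"
    P,R,s=tool(); d=R.T@(np.array(p,float)-P)/10; y0=np.degrees(np.arctan2(R[1,0],R[0,0]))
    tw=0 if yaw is None else -((yaw-y0+180)%360-180)
    print('yaw0 %.1f shift cm %s twist %.1f'%(y0,np.round(d,2),tw)); return d,tw
E
python3 - <<'E'
from h import *
P,R,s=tool(); c=cam('wrist'); o=-c[3].T@c[4]; print('cam in tool',R.T@(o-P),'axes',np.round(R.T@c[3].T,2),c[5]['vfov'])
go((532,-237,330),80.3); go((532,-237,330),-99.7)
E
```

```text
cam in tool [  79.55159175    0.14777818 -141.85592747] axes [[-0.   -0.95 -0.31]
 [ 1.    0.   -0.  ]
 [ 0.   -0.31  0.95]] 66.60824180793566
yaw0 21.8 shift cm [ 40.62 -10.77  -9.87] twist -58.5
yaw0 21.8 shift cm [ 40.62 -10.77  -9.87] twist 121.5
```

Emit:
step_arm(
  plan="4 -1 0 -6 100;8 -2.1 0 -12 100;12 -3.2 0 -18 100;16.2 -4.3 0 -24 100;20.3 -5.4 0 -30 100;24.4 -6.5 0 -36 100;28.4 -7.5 0 -42 100;32.5 -8.6 0 -48 100;36.6 -9.7 0 -54 100;40.6 -10.8 0 -58.5 100",
)

```text
time_s: 2.4
eef_pos: [533.0, -235.4, 231.4]
ee_rot: [0.0, 0.763, 0.646, 0.0]
force: [0.8, -0.7, -0.4]
grip_width: 1.001
```

```bash
python3 - <<'E'
from h import *
print(readout.sense()['time_s'],readout.sense()['joints'])
c=cam('wrist'); P,R,s=tool(); im,d=cams.capture('wrist'); print(P); save('w1.png',im); np.savez('w1.npz',im=im,d=d,P=P,R=R,f=c[0],cx=c[1],cy=c[2],Rc=c[3],t=c[4])
for t in('strut','hub','head_p'):
    for r in spotter.regions_of('wrist',t)[:3]:
        m=r['pixels']&(d>0); v,u=np.nonzero(m); W=world(c,u,v,d[v,u]); print(t,round(r['conf'],2),np.round(r['extent']),np.round(np.median(W,0)),np.round(np.percentile(W,2,axis=0)),np.round(np.percentile(W,98,axis=0)))
E
```

```text
2.4 [-6.16895534e-01  4.41035954e-01  1.31497025e+00  4.15745147e-06
  1.38538170e+00 -4.51111426e-01]
[ 532.97459755 -235.42099223  231.36787559]
strut 0.95 [316. 226. 106. 224.] [ 534. -221.   90.] [ 502. -327.   14.] [ 571. -151.  119.]
hub 0.77 [314. 230. 107.  97.] [ 533. -222.   89.] [ 502. -277.   74.] [ 576. -200.  121.]
head_p 0.96 [309. 307.  41.  54.] [ 520. -320.   92.] [ 501. -330.   65.] [ 532. -284.   98.]
head_p 0.8 [312. 146.  48.  72.] [ 544. -166.   92.] [ 532. -199.   83.] [ 564. -149.   98.]
```

View pics/w1.png

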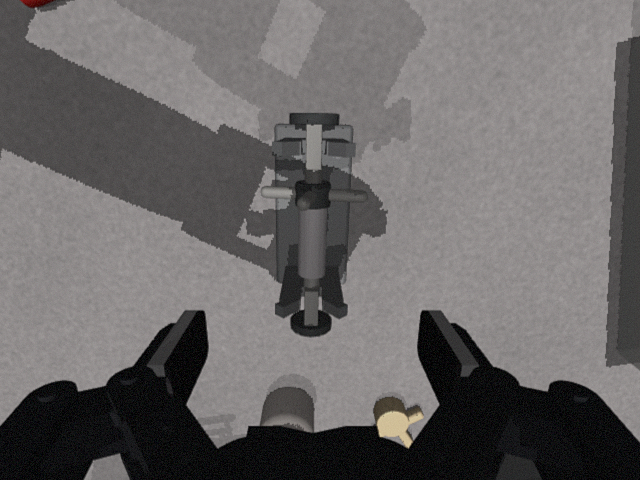

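```bash
cat > fit.py <<'E'
from h import *
def fit(c,d,cen,ang,L=110,zl=(84,101),zax=80):
    v,u=np.nonzero(d>0); W=world(c,u,v,d[v,u]); e=np.array([np.cos(ang),np.sin(ang)]); n=np.array([-e[1],e[0]])
    q=W[:,:2]-cen; s=q@e; t=q@n
    k=(abs(s)<L)&(abs(t)<24)&(W[:,2]>zl[0])&(W[:,2]<zl[1]); s,t,z=s[k],t[k],W[k,2]
    # mid-line per s bin
    S=[];T=[]
    for b in np.arange(-95,96,2.):
        j=(s>b)&(s<=b+2)
        if j.sum()>4: S.append(b+1);T.append((t[j].min()+t[j].max())/2); print(int(b+1),j.sum(),round(t[j].min(),1),round(t[j].max(),1),round(np.percentile(z[j],95),1))
    print('s range',np.percentile(s,[0,.5,99.5,100]))
    return np.array(S),np.array(T),e,n
E
python3 - <<'E'
from fit import *
z=np.load('w1.npz'); c=(float(z['f']),float(z['cx']),float(z['cy']),z['Rc'],z['t'],0)
fit(c,z['d'],np.array([532,-239]),np.arctan2(147,25))
E
```

```text
-92 58 -16.7 18.2 98.2
-90 64 -16.6 18.1 98.4
-88 85 -16.6 18.2 98.3
-86 119 -16.6 18.2 98.5
-84 187 -16.7 18.2 97.3
-82 30 -4.9 6.4 93.1
-80 27 -4.9 6.4 93.1
-78 26 -4.9 6.4 93.0
-76 32 -4.9 6.4 93.8
-74 29 -4.9 6.4 93.4
-72 29 -4.9 6.4 92.7
-70 41 -17.3 18.7 99.5
-68 73 -18.1 17.8 100.2
-66 82 -18.1 18.6 100.3
-64 73 -18.1 17.8 100.2
-62 79 -17.2 18.6 100.5
-60 293 -23.9 23.8 99.8
-58 60 -13.9 24.0 97.4
-56 33 -5.6 5.4 93.1
-54 28 -5.6 5.4 92.9
-52 72 -5.7 5.5 92.8
-50 27 -4.0 4.7 89.5
-48 27 -4.8 5.5 86.9
-46 26 -4.8 4.7 86.6
-44 22 -4.8 5.5 86.5
-42 6 -2.2 8.0 87.8
-40 46 -10.8 9.8 90.9
-38 53 -10.7 10.6 91.2
-36 55 -10.7 10.6 91.7
-34 58 -10.7 9.7 91.1
-32 51 -10.6 9.7 91.3
-30 57 -10.6 10.6 91.3
-28 59 -10.6 10.6 91.7
-26 52 -10.6 10.5 91.5
-24 63 -10.5 10.5 91.3
-22 52 -10.5 10.5 91.6
-20 60 -10.5 10.4 92.0
-18 60 -11.3 9.6 91.3
-16 55 -10.5 9.6 91.7
-14 60 -10.4 10.4 91.3
-12 56 -11.2 9.6 91.3
-10 59 -11.2 10.4 91.1
-8 64 -10.4 10.4 91.5
-6 62 -11.2 9.5 91.3
-4 55 -10.3 10.3 91.3
-2 57 -11.1 9.5 91.5
0 64 -11.1 10.3 91.3
2 56 -11.0 9.4 91.5
4 65 -11.0 10.3 91.4
6 64 -11.8 9.4
[... 268 characters left out ...]
 -24.0 12.4 94.6
34 99 -23.3 11.5 98.6
36 89 -13.8 12.4 93.8
38 110 -13.7 11.5 93.1
40 39 -7.3 8.4 90.0
42 36 -6.6 3.6 86.8
44 34 -6.6 4.4 87.3
46 31 -5.8 4.4 86.9
48 41 -5.8 4.4 86.9
50 17 -6.4 4.3 92.7
52 46 -7.1 4.3 93.3
54 47 -7.1 4.3 93.5
56 36 -7.1 4.3 93.4
58 45 -7.1 4.2 93.1
60 64 -18.5 11.6 97.7
62 119 -19.3 16.5 100.2
64 101 -19.2 16.4 99.9
66 121 -19.2 16.4 100.0
68 118 -19.8 16.4 100.1
70 139 -24.0 23.3 100.0
72 34 -6.9 4.2 93.4
74 45 -6.9 4.2 93.4
76 46 -6.9 4.2 93.0
78 48 -6.9 4.2 93.1
80 49 -7.6 4.2 93.4
82 78 -18.9 13.3 98.1
84 137 -18.8 16.3 98.7
86 129 -18.8 16.3 98.6
88 128 -19.6 16.2 98.4
90 122 -19.6 15.5 98.2
s range [-92.85106697 -91.46678921  90.35011038  90.64558633]
```

```bash
python3 - <<'E'
from h import *
go((530.4,-249.8,60.5),79.6)
E
```

```text
yaw0 80.3 shift cm [-1.36  0.09 17.05] twist 0.7
```

Emit:
step_arm(
  plan="-0.7 0 4 0.7 70;-1.35 0.1 8 0.7 60;-1.35 0.1 12 0.7 60;-1.35 0.1 14.5 0.7 60;-1.35 0.1 16 0.7 60;-1.35 0.1 17 0.7 60;-1.35 0.1 17.05 0.7 60;-1.35 0.1 17.05 0.7 0;-1.35 0.1 17.05 0.7 0;-1.35 0.1 17.05 0.7 0",
  grip_force=80,
)

```text
time_s: 3.6
eef_pos: [530.6, -250.7, 62.0]
ee_rot: [0.001, 0.768, 0.64, 0.0]
force: [-2.0, 0.3, 4.7]
grip_width: 0.25
```

Emit:
step_arm(
  plan="0 0 0 0 0;0 0 0 0 0;0 0 0 0 0",
)

```text
time_s: 3.9
eef_pos: [530.6, -250.7, 61.9]
ee_rot: [0.001, 0.768, 0.64, -0.0]
force: [-2.3, -0.1, 6.0]
grip_width: 0.256
```

Emit:
step_arm(
  plan="0 0 -0.5 0 0;0 0 -1 0 0;0 0 -2 0 0;0 0 -4 0 0;0 0 -7 0 0;0 0 -11 0 0;0 0 -15 0 0;0 0 -19 0 0;0 0 -20 0 0;0 0 -20 0 0",
)

```text
time_s: 4.9
eef_pos: [530.5, -250.3, 261.6]
ee_rot: [0.001, 0.768, 0.64, 0.0]
force: [0.1, 0.4, -6.0]
grip_width: 0.255
```

```bash
python3 - <<'E'
from h import *
c=cam('top'); W=onplane(c,[190.7,244.8],[271,262],95); print(W)
m=W.mean(0); dd=W[0]-W[1]; a=np.arctan2(dd[1],dd[0]); print(m,np.degrees(a)); n=np.array([-np.sin(a),np.cos(a)])
e=np.array([np.cos(a),np.sin(a)])
t=m[:2]+130*n; print(n,t); go((*t,285),np.degrees(a)); print(readout.sense()['joints'],readout.sense()['force'])
E
```

```text
[[486.65146828 308.93490732  95.        ]
 [510.22490061 168.00359752  95.        ]]
[498.43818445 238.46925242  95.        ] 99.49589460941264
[-0.98629743 -0.16497694] [370.21951919 217.0222508 ]
yaw0 79.6 shift cm [ 43.05 -24.23  -2.43] twist -19.9
[-6.40385334e-01  4.31997746e-01  1.25037969e+00  6.88239291e-05
  1.45716148e+00 -4.58304149e-01] [ 0.12829528  0.38238893 -5.97208618]
```

Emit:
step_arm(
  plan="3 -1.7 -0.2 -2 0;7 -4 -0.5 -4 0;11.5 -6.5 -0.8 -6 0;16 -9 -1 -8 0;20.5 -11.5 -1.3 -10 0;25 -14 -1.6 -12 0;29.5 -16.6 -1.8 -14 0;34 -19.1 -2 -16 0;38.5 -21.7 -2.2 -18 0;43 -24.2 -2.4 -20 0",
)

```text
time_s: 5.9
eef_pos: [372.6, 205.4, 282.1]
ee_rot: [-0.001, 0.645, 0.764, -0.002]
force: [1.4, 0.5, -5.2]
grip_width: 0.253
```

```bash
python3 - <<'E'
from h import *
c=cam('wrist'); P,R,s=tool(); im,d=cams.capture('wrist'); print(P,s['time_s'],s['joints'],s['grip_width'],s['dq']); save('w2.png',im); np.savez('w2.npz',im=im,d=d,P=P,R=R,f=c[0],cx=c[1],cy=c[2],Rc=c[3],t=c[4])
for t in('clamp_a','face_a_mid'):
    for r in spotter.regions_of('wrist',t)[:3]:
        m=r['pixels']&(d>0); v,u=np.nonzero(m); W=world(c,u,v,d[v,u]); print(t,round(r['conf'],2),np.round(r['extent']),np.round(np.median(W,0)),np.round(np.percentile(W,2,axis=0)),np.round(np.percentile(W,98,axis=0)))
E
```

```text
[372.62620995 205.4283214  282.12201968] 5.9 [2.26989815e-01 5.50853850e-02 1.67644471e+00 3.33740332e-06
 1.41398319e+00 5.89728647e-02] 0.2528176920817039 [ 1.20984272  0.14035844 -0.19803607  0.00201409  0.0483704   0.85815845]
clamp_a 0.95 [478. 257. 140. 129.] [582. 177.  70.] [487. 126.  17.] [613. 251. 104.]
clamp_a 0.85 [506. 113. 174. 167.] [552. 333.  69.] [462. 265.  22.] [585. 388. 104.]
face_a_mid 0.58 [505. 113. 175. 163.] [551. 332.  70.] [462. 265.  37.] [584. 388. 104.]
```

View pics/w2.png

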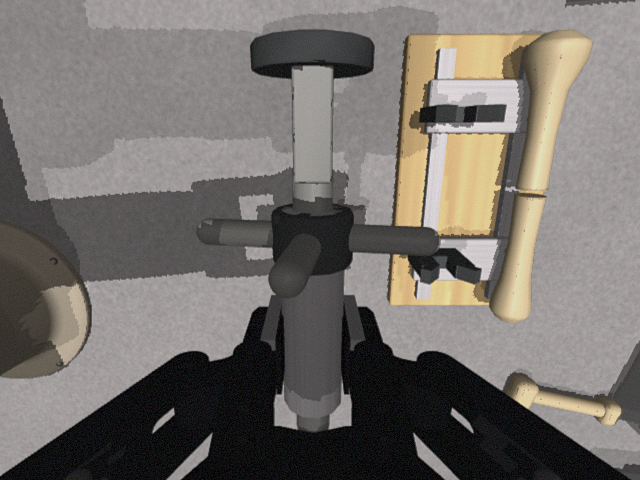

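```bash
python3 - <<'E'
from h import *
z=np.load('w2.npz'); c=(float(z['f']),float(z['cx']),float(z['cy']),z['Rc'],z['t'],0); d=z['d']; im=z['im'].astype(int)
v,u=np.nonzero((d>0)&(im.max(2)<75)); W=world(c,u,v,d[v,u])
k=(W[:,2]>60)&(W[:,0]>430)&(W[:,0]<570)&(W[:,1]>100); W=W[k];u=u[k];v=v[k]
a=np.radians(99.5); e=np.array([np.cos(a),np.sin(a)]); n=np.array([-e[1],e[0]]); m=np.array([498.4,238.5])
s=(W[:,:2]-m)@e; t=(W[:,:2]-m)@n
for nm,k in(('a',s>0),('b',s<0)):
    print(nm,k.sum(),u[k].min(),u[k].max(),v[k].min(),v[k].max())
    for lo in np.arange(-32,34,2.):
        j=k&(t>lo)&(t<=lo+2)
        if j.sum()>2:
            jt=j&(W[:,2]>W[j,2].max()-2.5)
            print(int(lo+1),j.sum(),'z',np.round(np.percentile(W[j,2],[5,50,95])),'s all',np.round([s[j].min(),s[j].max()],1),'top s',np.round([s[jt].min(),s[jt].max()],1))
b=np.load('w2.npz')['im'][75:310,385:600]; save('c2.png',cv2.resize(b,None,fx=2.5,fy=2.5,interpolation=2))
# rail/board edges
g=cv2.cvtColor(z['im'],cv2.COLOR_RGB2HSV); mk=((g[...,0]>12)&(g[...,0]<28)&(g[...,1]>90)).astype(np.uint8); mk[:,:380]=0
v,u=np.nonzero(mk); W=world(c,u,v,d[v,u]); kk=(abs(W[:,2]-12)<8); r=cv2.minAreaRect(W[kk][:,:2].astype(np.float32)); print(r, np.median(W[kk][:,2]))
E
```

```text
a 1327 425 630 64 479
-29 11 z [101. 102. 103.] s all [72.3 81.7] top s [72.3 81.7]
-27 24 z [103. 103. 104.] s all [70.7 82.4] top s [70.7 82.4]
-25 23 z [104. 105. 106.] s all [70.7 82.3] top s [70.7 82.3]
-23 40 z [104. 106. 107.] s all [70.7 82.3] top s [70.7 82.3]
-21 59 z [102. 104. 106.] s all [70.7 82.3] top s [71.5 82.3]
-19 67 z [100. 102. 104.] s all [69.9 82.6] top s [71.5 82.4]
-17 57 z [ 97.  99. 101.] s all [69.9 82.6] top s [69.9 81.7]
-15 63 z [95. 97. 99.] s all [70.  82.7] top s [70.  82.6]
-13 56 z [93. 95. 97.] s all [70.  82.8] top s [70.  82.7]
-11 72 z [68. 88. 94.] s all [70.1 82.1] top s [77.2 82. ]
-9 159 z [66. 79. 92.] s all [69.2 82.8] top s [70.  82.1]
7 6 z [92. 93. 93.] s all [69.9 76.5] top s [69.9 76.5]
9 24 z [93. 94. 95.] s all [69.9 82. ] top s [69.9 82. ]
11 23 z [96. 97. 98.] s all [69.9 82.7] top s [69.9 82.6]
13 24 z [ 98.  99. 101.] s all [69.9 82.5] top s [69.9 82.5]
15 24 z [100. 101. 103.] s all [69.9 82.4] top s [70.7 82.4]
17 22 z [103. 104. 105.] s all [69.8 82.3] top s [69.8 82.3]
19 33 z [105. 106. 107.] s all [69.8 82.2] top s [69.8
[... 1532 characters left out ...]
11 37 z [68. 92. 98.] s all [-75.4 -62.4] top s [-75.4 -63.2]
13 42 z [ 69.  92. 100.] s all [-75.6 -62.7] top s [-75.6 -62.9]
15 38 z [ 68.  98. 103.] s all [-75.6 -62.7] top s [-75.6 -63. ]
17 45 z [ 69.  91. 105.] s all [-74.8 -62.8] top s [-74.8 -63.3]
19 60 z [ 70. 103. 107.] s all [-76.2 -62.7] top s [-76.2 -63.4]
21 62 z [ 70. 103. 106.] s all [-75.6 -62.7] top s [-75.2 -63.2]
23 161 z [ 62.  81. 103.] s all [-77.  -63.1] top s [-75.3 -63.4]
25 37 z [ 74. 101. 103.] s all [-76.1 -63.1] top s [-75.6 -63.5]
27 6 z [100. 101. 102.] s all [-72.  -63.6] top s [-72.  -63.6]
((585.4247436523438, 152.85760498046875), (230.01539611816406, 543.747802734375), 30.93172836303711) 17.10419405148158
```

View pics/c2.png

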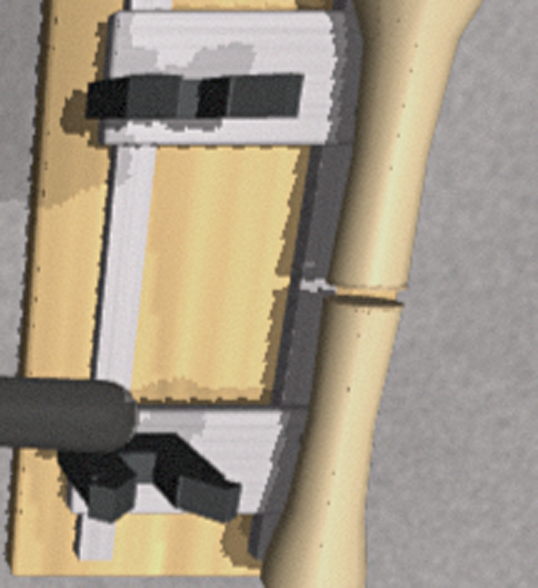

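```bash
python3 - <<'E'
from h import *
z=np.load('w2.npz'); c=(float(z['f']),float(z['cx']),float(z['cy']),z['Rc'],z['t'],0); d=z['d']
v,u=np.nonzero((d>0)&(d<200)); W=(world(c,u,v,d[v,u])-z['P'])@z['R']
k=abs(W[:,1])<30; W=W[k]
print('yaw',np.degrees(np.arctan2(z['R'][1,0],z['R'][0,0])))
for b in list(range(-30,0,6))+list(range(10,104,3)):
    j=(W[:,0]>b)&(W[:,0]<=b+3)
    if j.sum()>5: print(b+1.5,j.sum(),'y',np.round(np.percentile(W[j,1],[1,50,99]),1),'z',np.round(np.percentile(W[j,2],[1,5,50]),1))
k=(W[:,0]>70)&(abs(W[:,1])>9); print(np.percentile(W[k,0],[0,1,5,50,95,100]))
# shank top tilt
j=(W[:,0]>56)&(W[:,0]<82)&(abs(W[:,1])<8); A=np.c_[W[j,1],W[j,0],np.ones(j.sum())]; q=W[j,2]<np.median(W[j,2])+2
print(np.linalg.lstsq(A[q],W[j,2][q],rcond=None)[0])
e=np.array([np.cos(np.radians(99.5)),np.sin(np.radians(99.5))]); n=np.array([-e[1],e[0]]); m=np.array([498.4,238.5])
print('jig mid',m+3.3*e-2*n,readout.sense()['eef_pos'],readout.sense()['time_s'])
E
```

```text
yaw 99.62665745210707
-28.5 195 y [-11.    0.4  11.4] z [-29.1 -28.8 -27. ]
-22.5 360 y [-10.9   0.4  11.5] z [-29.3 -28.9 -27.1]
-16.5 378 y [-10.7   0.4  11.9] z [-29.4 -29.  -27.1]
-10.5 478 y [-12.1   0.8  13.3] z [-46.4 -37.  -27.9]
-4.5 659 y [-29.8   0.1  29.7] z [-54.7 -54.1 -28.3]
11.5 9127 y [-23.5   0.5  24.7] z [-86.7 -85.7 -56.7]
14.5 1260 y [-20.4   0.1  21.7] z [-88.3 -86.1 -45. ]
17.5 10458 y [-20.8   1.1  22. ] z [-92.2 -90.4 -79.7]
20.5 1256 y [-18.6   1.8  19.9] z [-94.3 -93.8 -92.3]
23.5 351 y [-4.3  3.5 11.6] z [-29.6 -29.1 -27.6]
26.5 298 y [-2.   4.5 11.5] z [-29.3 -28.9 -27.3]
29.5 222 y [-0.9  4.7 11.5] z [-29.4 -29.1 -27.5]
32.5 269 y [-13.3   6.4  14.7] z [-31.5 -31.1 -29. ]
35.5 454 y [-28.2   6.4  28.5] z [-56.3 -31.1 -27. ]
38.5 1200 y [-29.    1.4  29.4] z [-59.9 -59.3 -25. ]
41.5 1827 y [-29.1  -1.8  29.5] z [-60.5 -59.8 -26.2]
44.5 2846 y [-29.   -2.9  29.2] z [-59.7 -58.3 -29.5]
47.5 833 y [-13.4  -0.8  14.5] z [-55.7 -49.6 -29.4]
50.5 1188 y [-12.7   0.4  13.7] z [-31.2 -30.5 -24.6]
53.5 354 y [-6.1  0.6  7.3] z [-24.3 -24.  -22.5]
56.5 372 y [-6.5 
[... 306 characters left out ...]
6.4] z [-30.8 -30.4 -29.3]
77.5 444 y [-5.3  0.5  6.4] z [-30.6 -30.4 -29.3]
80.5 415 y [-5.4  0.5  6.3] z [-30.8 -30.5 -29.2]
83.5 454 y [-5.3  0.5  6.3] z [-30.7 -30.3 -29.3]
86.5 464 y [-5.3  0.5  6.2] z [-30.9 -30.4 -29.2]
89.5 473 y [-5.3  0.5  6.5] z [-30.8 -30.3 -29.2]
92.5 491 y [-5.2  0.5  6.4] z [-30.9 -30.3 -29.2]
95.5 2323 y [-17.2   0.2  18.1] z [-35.7 -35.1 -29.6]
98.5 1525 y [-17.4   0.5  18.4] z [-36.  -35.5 -33. ]
101.5 1187 y [-17.7   0.5  18.6] z [-36.  -35.4 -32.9]
[ 94.13642894  94.27429197  94.36012463  97.06279287 101.70923477
 102.51326104]
[ 7.23898194e-03  2.73753163e-03 -2.94957656e+01]
jig mid [499.8279141 242.0848377] [372.54509967 206.02485342 282.15912037] 6.05
```

```bash
python3 - <<'E'
from h import *
go((501.15,231.15,150),99.5)
E
```

```text
yaw0 99.9 shift cm [ 0.27 13.15 13.16] twist 0.4
```

Emit:
step_arm(
  plan="0 2 1 0.4 0;0.1 5 3 0.4 0;0.2 8 6 0.4 0;0.3 11 9 0.4 0;0.3 12.5 11.5 0.4 0;0.3 13.15 13.15 0.4 0;0.3 13.15 13.15 0.4 0;0.3 13.15 13.15 0.4 0",
)

```text
time_s: 6.85
eef_pos: [503.3, 227.9, 152.1]
ee_rot: [-0.001, 0.649, 0.761, -0.001]
force: [0.8, -0.1, -4.8]
grip_width: 0.254
```

```bash
python3 - <<'E'
from h import *
go((501.15,231.15,64),99.5); print(readout.sense()['eef_pos'],readout.sense()['force'])
im,d=cams.capture('side'); save('s2.png',cv2.resize(im[250:360,200:350],None,fx=4,fy=4,interpolation=2))
E
```

```text
yaw0 99.1 shift cm [ 0.36 -0.15  8.81] twist -0.4
[503.33516697 227.87806054 152.07621715] [ 0.8235558  -0.11957004 -4.82972864]
```

Emit:
step_arm(
  plan="0.36 -0.15 0 -0.4 0;0.36 -0.15 1 -0.4 0;0.36 -0.15 2 -0.4 0;0.36 -0.15 2 -0.4 0",
)

```text
time_s: 7.3
eef_pos: [500.6, 231.9, 131.0]
ee_rot: [-0.001, 0.646, 0.764, -0.001]
force: [-0.3, -0.7, -5.9]
grip_width: 0.257
```

```bash
python3 - <<'E'
from h import *
go((501.15,231.15,64),99.5); s=readout.sense(); print(s['eef_pos'],s['force'],np.abs(s['dq']).max())
E
```

```text
yaw0 99.6 shift cm [-0.08  0.06  6.7 ] twist 0.1
[500.64322948 231.85985721 131.01774217] [-0.34418285 -0.6676061  -5.89487519] 0.029838410981893677
```

Emit:
step_arm(
  plan="-0.08 0.06 0.6 0 0;-0.08 0.06 1.4 0 0;-0.08 0.06 2.4 0 0;-0.08 0.06 3.4 0 0;-0.08 0.06 4 0 0;-0.08 0.06 4.4 0 0;-0.08 0.06 4.6 0 0;-0.08 0.06 4.6 0 0",
)

```text
time_s: 8.1
eef_pos: [502.4, 231.3, 86.7]
ee_rot: [-0.0, 0.646, 0.764, -0.0]
force: [0.8, 0.7, -5.0]
grip_width: 0.255
```

```bash
python3 - <<'E'
from h import *
go((501.15,231.15,64),99.5); s=readout.sense(); print(s['eef_pos'],s['force'],s['wrist_torque'])
im,d=cams.capture('side'); c=cam('side'); A=cv2.resize(im[255:345,210:315],None,fx=7.5,fy=6.5,interpolation=2); save('s3.png',A)
E
```

```text
yaw0 99.6 shift cm [ 0.   -0.13  2.27] twist 0.1
[502.40117516 231.33542967  86.68902896] [ 0.79305886  0.69693493 -5.02751766] [-0.11661513 -0.03298462  0.03727471]
```

View pics/s3.png

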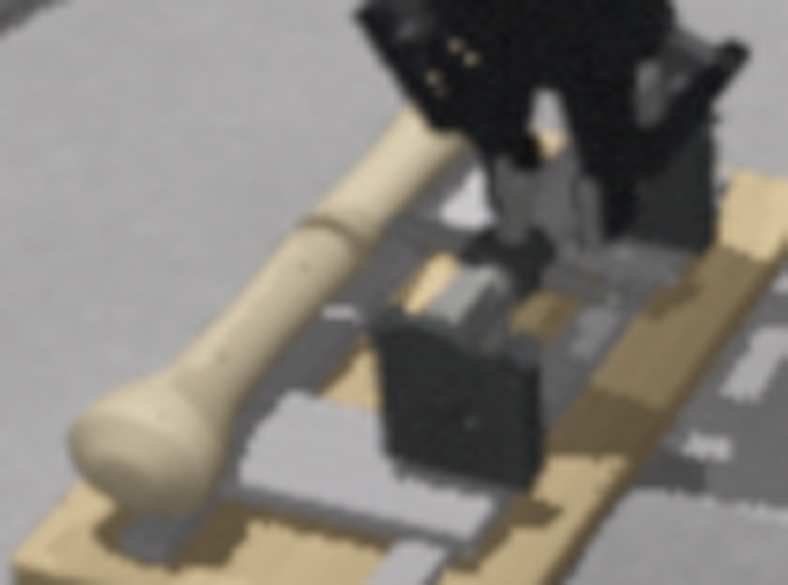

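```bash
python3 - <<'E'
from h import *
c=cam('wrist'); P,R,s=tool(); im,d=cams.capture('wrist'); 
save('w3.png',im[0:330,150:560]); np.savez('w3.npz',im=im,d=d,P=P,R=R,f=c[0],cx=c[1],cy=c[2],Rc=c[3],t=c[4])
e=np.array([np.cos(np.radians(99.5)),np.sin(np.radians(99.5))]); n=np.array([-e[1],e[0]]); m=np.array([501.15,231.15])+11*e
v,u=np.nonzero((d>0)&(d<330)); W=world(c,u,v,d[v,u]); S=(W[:,:2]-m)@e;T=(W[:,:2]-m)@n
for nm,k in(('head z>110',(S>60)&(W[:,2]>109)&(abs(T)<25)),('lips',(S>50)&(W[:,2]>98)&(W[:,2]<109)&(abs(T)>14)&(abs(T)<32))):
    print(nm,k.sum()); 
    if k.sum(): print(np.round(np.percentile(S[k],[0,2,50,98,100]),1),np.round(np.percentile(T[k],[1,99]),1),np.round(np.percentile(W[k,2],[1,99]),1))
E
```

```text
head z>110 7816
[60.  61.1 83.6 91.  91.8] [-18.1  14.6] [110.1 122.7]
lips 4350
[65.7 66.1 73.3 85.  91.3] [-28.9  28. ] [ 98.2 108. ]
```

View pics/w3.png

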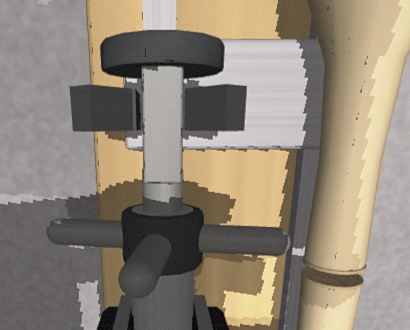

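Emit:
step_arm(
  plan="0 -0.1 0.3 0 0;0 -0.1 0.7 0 0;0 -0.1 1.1 0 0;0 -0.1 1.5 0 0;0 -0.1 1.8 0 0;0 -0.1 1.8 0 0",
)

```text
time_s: 8.8
eef_pos: [501.2, 231.1, 68.2]
ee_rot: [-0.0, 0.646, 0.764, -0.0]
force: [0.5, 0.0, -4.9]
grip_width: 0.252
```

Emit:
step_arm(
  plan="0 0 0.2 0 0;0 0 0.4 0 0;0 0 0.5 0 0;0 0 0.5 0 0",
)

```text
time_s: 9.2
eef_pos: [501.3, 231.2, 63.6]
ee_rot: [-0.0, 0.646, 0.764, -0.0]
force: [-0.3, 0.3, -4.6]
grip_width: 0.256
```

Emit:
step_arm(
  plan="0 0 0.1 0 0;0 0 0.2 0 0;0 0 0.2 0 0",
)

```text
time_s: 9.5
eef_pos: [501.6, 231.2, 62.3]
ee_rot: [0.0, 0.646, 0.764, 0.0]
force: [-1.7, -0.4, -0.6]
grip_width: 0.254
```

Emit:
step_arm(
  plan="0 0 0 0 35;0 0 0 0 60;0 0 0 0 60;0 0 0 0 60;0 0 -1 0 60;0 0 -3 0 60;0 0 -7 0 60;0 0 -11 0 60;0 0 -15 0 60;0 0 -15 0 60",
)

```text
time_s: 10.5
eef_pos: [503.3, 231.7, 218.1]
ee_rot: [0.003, 0.646, 0.764, 0.004]
force: [-0.1, -0.1, -0.8]
grip_width: 0.601
```

```bash
cat > look.py <<'E'
from h import *
import sys
c=cam('wrist'); P,R,s=tool(); im,d=cams.capture('wrist'); nm=sys.argv[1]; save(nm+'.png',im[:,120:600]); np.savez(nm+'.npz',im=im,d=d,P=P,R=R,f=c[0],cx=c[1],cy=c[2],Rc=c[3],t=c[4])
print(P,s['force'],s['time_s'])
e=np.array([np.cos(np.radians(99.5)),np.sin(np.radians(99.5))]); n=np.array([-e[1],e[0]]); m=np.array([501.15,231.15])+11*e
v,u=np.nonzero((d>0)&(d<400)); W=world(c,u,v,d[v,u]); S=(W[:,:2]-m)@e;T=(W[:,:2]-m)@n; Z=W[:,2]
def st(nm,k):
    if k.sum()>3: print(nm,k.sum(),'s',np.round(np.percentile(S[k],[1,50,99]),1),'t',np.round(np.percentile(T[k],[1,50,99]),1),'z',np.round(np.percentile(Z[k],[1,50,99]),1))
for sg in(1,-1):
    st('shank',(sg*S>55)&(sg*S<78)&(abs(T)<8)&(Z>75)); st('head',(sg*S>78)&(sg*S<100)&(abs(T)<21)&(Z>86)); st('lips',(sg*S>55)&(Z>98)&(Z<112)&(abs(T)>15)&(abs(T)<32))
st('arms',(S>20)&(S<42)&(abs(T)<50)&(Z>96))
k=(S>22)&(S<38)&(abs(T)<50)&(Z>70)&(np.hypot(T,Z-80)>20); th=np.degrees(np.arctan2(T[k],Z[k]-80)); h=np.histogram(th,np.arange(-120,121,10)); print('arm angle from up to +y(t)',[(int(b)+5,int(x)) for b,x in zip(h[1],h[0]) if x>5])
E
python3 look.py w4
```

```text
[503.3358877  231.72756404 218.09967728] [-0.09861951 -0.12233423 -0.78447241] 10.5
shank 602 s [55.6 67.1 77.6] t [-6.5 -0.8  7.7] z [85.1 92.1 93.7]
head 926 s [78.1 85.6 91.2] t [-18.8  -0.9  18.8] z [ 87.2  95.1 105.2]
lips 926 s [65.8 72.9 79.7] t [-29.  -15.1  28.1] z [ 98.8 103.2 107.2]
shank 415 s [-77.6 -66.8 -55.3] t [-7.  -0.5  7.8] z [77.8 92.  93.3]
head 632 s [-91.8 -84.4 -78.1] t [-19.3  -0.5  19.6] z [ 87.1  94.5 105.7]
lips 641 s [-80.6 -72.1 -66. ] t [-29.1 -16.3  27.4] z [ 98.1 102.9 107.2]
arms 278 s [25.5 31.2 34.7] t [-2.2  3.9 10.4] z [ 97.  119.6 123.2]
arm angle from up to +y(t) [(-85, 11), (-75, 390), (-65, 19), (-5, 31), (5, 169), (15, 61), (85, 23), (95, 319), (105, 13)]
```

View pics/w4.png

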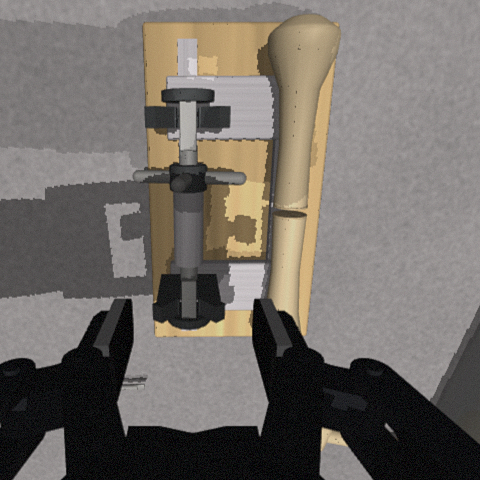

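```bash
cat >> h.py <<'E'
E_=np.array([np.cos(np.radians(99.5)),np.sin(np.radians(99.5))]); N_=np.array([-E_[1],E_[0]]); M_=np.array([501.15,231.15])+11*E_
def got(s,t,z): return go((*(M_+s*E_+t*N_),z),99.5)
def st():
    P,R,s=tool(); q=P[:2]-M_; print('s %.1f t %.1f z %.1f'%(q@E_,q@N_,P[2]),'F(e,n,z)',np.round([s['force'][:2]@E_,s['force'][:2]@N_,s['force'][2]],1),s['time_s'],s['grip_width'])
E
python3 - <<'E'
from h import *
st(); got(30,43,150)
E
```

```text
s -10.9 t -1.2 z 214.9 F(e,n,z) [ 0.1  0.9 -0.2] 10.55 0.60279823105159
yaw0 99.6 shift cm [ 4.09 -4.45  6.47] twist 0.1
```

Emit:
step_arm(
  plan="1.5 -1.5 0 0 0;3 -3 2 0 0;4.1 -4.4 4.5 0 0;4.1 -4.4 6.5 0 0;4.1 -4.4 8.5 0 0;4.1 -4.4 10.5 0 0;4.1 -4.4 11.5 0 0;4.1 -4.4 11.7 0 0;4.1 -4.4 11.7 0 0",
)

```text
time_s: 11.45
eef_pos: [451.3, 264.3, 95.0]
ee_rot: [-0.0, 0.646, 0.764, -0.0]
force: [0.2, -0.1, 0.4]
grip_width: -0.0
```

```bash
python3 - <<'E'
from h import *
st(); got(30,0,97)
E
```

```text
s 30.0 t 43.7 z 95.0 F(e,n,z) [-0.1 -0.2  0.4] 11.45 -0.00039088541507302114
yaw0 99.6 shift cm [ 0.    4.37 -0.2 ] twist 0.1
```

Emit:
step_arm(
  plan="0 0.6 -0.25 0 0;0 1.2 -0.25 0 0;0 1.8 -0.25 0 0;0 2.4 -0.25 0 0;0 3 -0.25 0 0;0 3.5 -0.25 0 0;0 4 -0.25 0 0;0 4.5 -0.25 0 0",
)

```text
time_s: 12.25
eef_pos: [495.5, 271.8, 96.8]
ee_rot: [-0.0, 0.646, 0.764, -0.001]
force: [-3.7, -1.2, -0.6]
grip_width: 0.003
```

Emit:
step_arm(
  plan="0 0.5 0 0 0;0 1 0 0 0;0 1.5 0 0 0;0 1.8 0 0 0",
)

```text
time_s: 12.65
eef_pos: [514.0, 274.9, 97.5]
ee_rot: [0.0, 0.646, 0.764, 0.0]
force: [-1.9, -0.6, 2.0]
grip_width: -0.001
```

```bash
python3 - <<'E'
from h import *
st()
E
python3 look.py w5
```

```text
s 30.0 t -19.9 z 97.5 F(e,n,z) [-0.3  2.   2. ] 12.65 -0.0008459110813277141
[514.02591514 274.86180161  97.46186805] [-1.94680087 -0.64952735  1.9523391 ] 12.65
shank 1674 s [55.3 67.8 77.8] t [-7.9 -1.4  7.8] z [76.4 92.1 93.6]
head 1990 s [78.3 85.5 89.2] t [-18.6  -3.   14.3] z [87.1 95.2 98.9]
lips 2652 s [63.7 71.3 77.8] t [-28.9 -15.3  28. ] z [ 98.4 103.2 107.1]
arms 25916 s [21.6 39.6 42. ] t [-49.2   0.8  35.1] z [ 99.1 156.4 183.9]
arm angle from up to +y(t) [(-65, 339), (-55, 94), (-45, 236), (-35, 1794), (-25, 689), (-15, 1292), (-5, 465), (5, 3037), (15, 2386), (25, 541), (105, 104), (115, 101)]
```

View pics/w5.png

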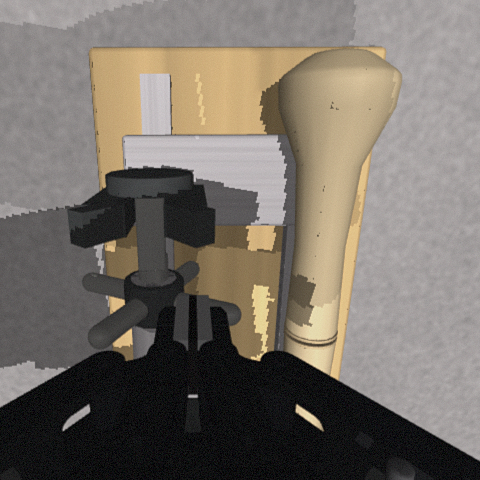

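Emit:
step_arm(
  plan="0 0.4 0 0 0;0 0.8 0 0 0;0 0.8 0 0 0;0 0.7 -2 0 0;0 0.6 -5 0 0;0 -2 -5.5 0 0;0 -6 -5.5 0 0;0 -7.5 -5.5 0 0;0 -7.5 -5.5 0 0",
)

```text
time_s: 13.6
eef_pos: [438.4, 262.3, 152.8]
ee_rot: [0.0, 0.645, 0.764, 0.0]
force: [-0.4, -0.3, 0.2]
grip_width: 0.003
```

```bash
python3 - <<'E'
from h import *
st(); got(30,54,97)
E
python3 look.py w6
```

```text
s 30.1 t 56.8 z 152.8 F(e,n,z) [-0.2  0.4  0.2] 13.6 0.0025922115083890146
yaw0 99.6 shift cm [-0.01  0.27  5.58] twist 0.1
[438.35041852 262.34344804 152.79250951] [-0.38767805 -0.26600256  0.21199896] 13.6
shank 1036 s [55.3 66.7 77.7] t [-6.4  0.9  7.7] z [77.5 91.8 93.4]
head 1078 s [78.2 84.9 89. ] t [-16.4   1.9  16.5] z [86.8 95.  98.8]
lips 1415 s [63.5 70.8 77.5] t [-28.8 -15.5  28.2] z [ 98.7 103.  107.1]
lips 151 s [-77.9 -72.4 -68.5] t [-26.8 -19.7 -15.1] z [ 98.2 103.1 107.4]
arms 12629 s [21.7 37.3 42. ] t [-34.3  21.5  48.9] z [ 97.6 219.2 239. ]
arm angle from up to +y(t) [(-65, 380), (-55, 338), (5, 2940), (15, 2401), (25, 854), (35, 62), (105, 166), (115, 43)]
```

Emit:
step_arm(
  plan="0 0 2 0 0;0 0 4.5 0 0;0 0 5.5 0 0;0 0 5.55 0 0;0 0.5 5.55 0 0;0 1 5.55 0 0;0 1.6 5.55 0 0;0 2.2 5.55 0 0;0 2.8 5.55 0 0;0 3.4 5.55 0 0",
)

```text
time_s: 14.65
eef_pos: [473.2, 268.1, 96.9]
ee_rot: [-0.0, 0.646, 0.764, -0.0]
force: [-2.6, -1.1, 1.7]
grip_width: -0.005
```

Emit:
step_arm(
  plan="0 0.6 0 0 0;0 1.2 0 0 0;0 1.8 0 0 0;0 2.4 0 0 0",
)

```text
time_s: 15.05
eef_pos: [496.6, 271.9, 96.3]
ee_rot: [-0.0, 0.646, 0.764, -0.001]
force: [-4.0, -0.9, -0.9]
grip_width: 0.003
```

Emit:
step_arm(
  plan="0 0.5 0 0 0;0 1 0 0 0;0 1.5 0 0 0;0 1.9 0 0 0",
)

```text
time_s: 15.45
eef_pos: [516.0, 275.2, 97.0]
ee_rot: [0.0, 0.646, 0.764, 0.0]
force: [-2.8, 0.1, 1.2]
grip_width: -0.002
```

```bash
python3 - <<'E'
from h import *
st()
E
```

```text
s 30.0 t -21.9 z 97.0 F(e,n,z) [0.6 2.8 1.2] 15.45 -0.002159160196096742
```

Finish this push (to t ≈ -28), lift and go back for the third.

Emit:
step_arm(
  plan="0 0.4 0 0 0;0 0.7 0 0 0;0 0.7 0 0 0;0 0.6 -2 0 0;0 0.5 -5 0 0;0 -2 -5.5 0 0;0 -6 -5.5 0 0;0 -7.5 -5.5 0 0;0 -7.5 -5.5 0 0",
)

```text
time_s: 16.35
eef_pos: [440.3, 262.7, 152.3]
ee_rot: [0.0, 0.645, 0.764, 0.0]
force: [0.6, 0.7, 0.4]
grip_width: -0.003
```

```bash
python3 - <<'E'
from h import *
st(); got(30,54,97)
E
python3 look.py w7; python3 - <<'E'
import cv2; im=cv2.imread('pics/w7.png'); cv2.imwrite('pics/w7.png',im[:330])
E
```

```text
s 30.1 t 54.8 z 152.3 F(e,n,z) [ 0.6 -0.7  0.4] 16.35 -0.0025681957843440486
yaw0 99.6 shift cm [-0.01  0.08  5.53] twist 0.1
[440.28066427 262.67966688 152.27576463] [0.61934101 0.6721539  0.35957203] 16.35
shank 1022 s [55.4 66.8 77.7] t [-6.2  0.9  7.7] z [78.1 91.8 93.4]
head 983 s [78.9 83.3 86.8] t [-16.2   2.2  16.6] z [86.8 95.3 98.7]
lips 1420 s [62.6 70.  76.6] t [-28.8 -15.6  28.2] z [ 98.5 103.2 107.2]
lips 162 s [-77.2 -70.8 -66.2] t [-28.  -19.9 -15.3] z [ 98.1 103.1 106.9]
arms 13014 s [21.8 37.5 42. ] t [-34.2  20.3  49.7] z [ 97.5 218.6 238.5]
arm angle from up to +y(t) [(-75, 8), (-65, 446), (-55, 260), (5, 3222), (15, 2171), (25, 864), (35, 23), (105, 218), (115, 29)]
```

View pics/w7.png

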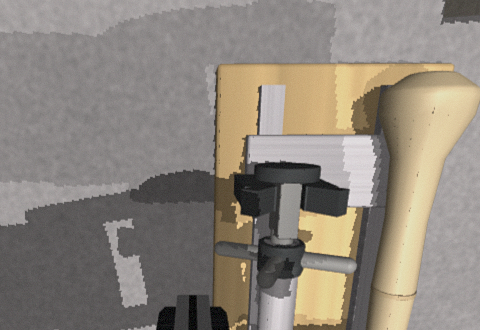

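Emit:
step_arm(
  plan="0 0 2 0 0;0 0 4.5 0 0;0 0 5.5 0 0;0 0.3 5.5 0 0;0 0.8 5.5 0 0;0 1.3 5.5 0 0;0 1.8 5.5 0 0;0 2.3 5.5 0 0;0 2.6 5.5 0 0;0 2.6 5.5 0 0",
)

```text
time_s: 17.4
eef_pos: [467.2, 267.0, 96.9]
ee_rot: [0.0, 0.646, 0.764, 0.0]
force: [-1.0, 0.0, 1.5]
grip_width: -0.002
```

Emit:
step_arm(
  plan="0 0.2 0 0 0;0 0.4 0 0 0;0 0.4 0 0 0",
)

```text
time_s: 17.7
eef_pos: [471.1, 267.7, 96.8]
ee_rot: [0.0, 0.646, 0.764, 0.0]
force: [-2.3, 0.7, 1.3]
grip_width: -0.004
```

Emit:
step_arm(
  plan="0 0.2 0 0 0;0 0.4 0 0 0;0 0.4 0 0 0",
)

```text
time_s: 18.0
eef_pos: [475.2, 268.3, 96.8]
ee_rot: [0.0, 0.646, 0.764, 0.0]
force: [-0.8, 0.3, 1.9]
grip_width: 0.008
```

```bash
python3 - <<'E'
from h import *
st()
E
```

```text
s 30.0 t 19.5 z 96.8 F(e,n,z) [0.5 0.7 1.9] 18.0 0.008143699959344233
```

Emit:
step_arm(
  plan="0 0.15 0 0 0;0 0.3 0 0 0",
)

```text
time_s: 18.2
eef_pos: [477.9, 268.8, 96.8]
ee_rot: [-0.0, 0.646, 0.764, -0.0]
force: [-2.3, -1.2, 1.5]
grip_width: 0.0
```

Emit:
step_arm(
  plan="0 0.15 0 0 0;0 0.3 0 0 0",
)

```text
time_s: 18.4
eef_pos: [480.9, 269.2, 96.8]
ee_rot: [0.0, 0.646, 0.764, -0.0]
force: [-2.6, -0.5, 2.0]
grip_width: 0.002
```

Emit:
step_arm(
  plan="0 0.15 0 0 0;0 0.3 0 0 0",
)

```text
time_s: 18.6
eef_pos: [483.9, 269.8, 96.8]
ee_rot: [0.0, 0.646, 0.764, -0.0]
force: [-3.3, -0.3, 1.4]
grip_width: 0.001
```

Emit:
step_arm(
  plan="0 0.15 0 0 0;0 0.3 0 0 0",
)

```text
time_s: 18.8
eef_pos: [486.7, 270.2, 96.6]
ee_rot: [-0.0, 0.646, 0.764, -0.0]
force: [-2.8, -2.2, 3.0]
grip_width: 0.001
```

Emit:
step_arm(
  plan="0 0.1 0 0 0;0 0.2 0 0 0",
)

```text
time_s: 19.0
eef_pos: [488.4, 270.5, 96.5]
ee_rot: [-0.0, 0.646, 0.764, -0.001]
force: [-4.4, -3.5, 1.0]
grip_width: -0.005
```

```bash
python3 - <<'E'
from h import *
st()
E
python3 look.py w8
```

```text
s 29.9 t 6.1 z 96.5 F(e,n,z) [-2.7  4.9  1. ] 19.0 -0.005243982994414546
[488.37767771 270.46169768  96.53525435] [-4.35439318 -3.50600286  0.99899991] 19.0
shank 1592 s [55.2 66.5 77.8] t [-7.8 -1.3  7.9] z [76.1 92.1 98.1]
head 1639 s [78.1 82.  84.6] t [-18.5  -1.6  15. ] z [86.6 95.3 98.9]
lips 2697 s [62.6 70.3 76.7] t [-28.9 -15.5  28.1] z [ 98.4 103.1 107.1]
arms 32928 s [21.5 39.3 42. ] t [-47.1   3.4  48.7] z [ 98.4 160.2 182.8]
arm angle from up to +y(t) [(-115, 17), (-105, 483), (-95, 75), (-35, 27), (-25, 1710), (-15, 4478), (-5, 469), (5, 1235), (15, 318), (25, 5203), (35, 143), (55, 273), (65, 708), (75, 27)]
```

Emit:
step_arm(
  plan="0 0.1 0 0 0;0 0.2 0 0 0",
)

```text
time_s: 19.25
eef_pos: [489.9, 270.8, 96.3]
ee_rot: [-0.001, 0.646, 0.764, -0.001]
force: [-5.4, -3.8, -0.2]
grip_width: -0.001
```

Emit:
step_arm(
  plan="0 0.1 0 0 0;0 0.1 0 0 0",
)

```text
time_s: 19.45
eef_pos: [490.7, 270.9, 96.1]
ee_rot: [-0.001, 0.646, 0.764, -0.001]
force: [-5.9, -3.3, 1.7]
grip_width: 0.0
```

```bash
python3 - <<'E'
from h import *
st()
E
```

```text
s 29.9 t 3.8 z 96.1 F(e,n,z) [-2.3  6.4  1.7] 19.45 0.0004644951805406971
```

Emit:
step_arm(
  plan="0 0.1 0 0 0;0 0.2 0 0 0;0 0.2 0 0 0",
)

```text
time_s: 19.75
eef_pos: [492.1, 271.1, 95.8]
ee_rot: [-0.001, 0.646, 0.764, -0.002]
force: [-7.5, -3.7, 0.0]
grip_width: 0.001
```

```bash
python3 - <<'E'
from h import *
st()
E
```

```text
s 29.9 t 2.3 z 95.8 F(e,n,z) [-2.5  8.   0. ] 19.75 0.0005718155120044149
```

```bash
python3 look.py w9 | sed -n 3,5p; python3 - <<'E'
from h import *
a=[]
for f in('w8','w9'):
    im=np.load(f+'.npz')['im']; a.append(cv2.resize(im[290:400,380:500],None,fx=3.3,fy=3.3,interpolation=2))
im,d=cams.capture('side'); np.savez('s9.npz',im=im,d=d)
a.append(cv2.resize(im[270:310,230:275],(363,363),interpolation=2)[:363])
save('g9.png',np.hstack([a[1][:363],a[2]]))
im,d=cams.capture('top')
save('t9.png',im)
E
```

```text
head 1664 s [78.1 82.  84.7] t [-18.7  -1.9  14.9] z [86.2 95.3 99.1]
lips 2694 s [62.5 70.3 76.7] t [-28.9 -15.5  28. ] z [ 98.3 103.1 107.1]
arms 33585 s [21.5 39.2 42. ] t [-47.9   1.4  48.3] z [ 98.8 159.3 182.1]
```

View pics/g9.png

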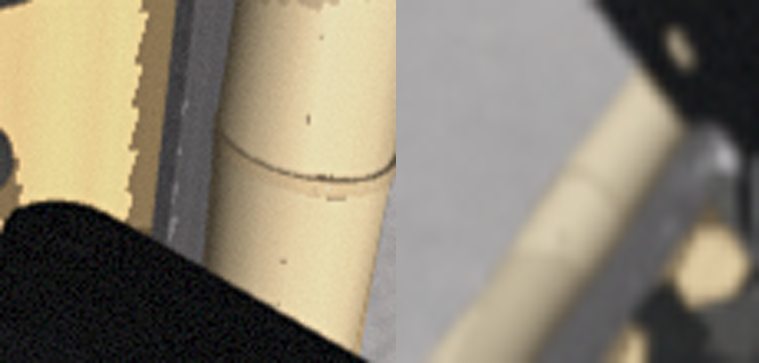

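Emit:
step_arm(
  plan="0 0.1 0 0 0;0 0.2 -0.05 0 0;0 0.2 -0.05 0 0",
)

```text
time_s: 20.2
eef_pos: [493.6, 271.5, 96.0]
ee_rot: [-0.002, 0.646, 0.764, -0.002]
force: [-9.3, -3.8, -0.7]
grip_width: 0.001
```

```bash
python3 - <<'E'
from h import *
st(); print(readout.sense()['wrist_torque'])
E
```

```text
s 30.1 t 0.8 z 96.0 F(e,n,z) [-2.2  9.8 -0.7] 20.2 0.0011212899688221808
[-0.45740301  1.51925278  0.01522556]
```

Emit:
step_arm(
  plan="0 -0.6 0 0 0;0 -2 -0.5 0 0;0 -3.5 -2 0 0;0 -4.5 -5 0 0;0 -4.5 -9 0 0;-3 -5 -12 0 0;-6 -5 -12 0 0;-6 -5 -12 0 0",
)

```text
time_s: 21.0
eef_pos: [457.5, 202.4, 218.5]
ee_rot: [0.001, 0.647, 0.763, 0.001]
force: [-0.4, 0.0, -0.9]
grip_width: 0.002
```

```bash
python3 look.py w10; python3 - <<'E'
from h import *
import glob
t,_=cams.capture('top'); o=np.load('top0.npz')['im']; 
W=np.load('w10.npz')['im']
save('f.png',np.hstack([cv2.resize(W[:,150:600],(400,427)),cv2.resize(t[215:300,160:275],(400,427*1),interpolation=2)]))
# bystander motion check
df=np.abs(t.astype(int)-o).max(2)
for n,(u,v,w,h) in dict(carton=(124,230,47,36),dish=(124,314,43,45),jar=(490,284,31,21),vert=(497,235,24,22),screw=(312,307,18,64),bone=(315,180,23,54)).items():
    p=df[v-h//2:v+h//2,u-w//2:u+w//2]; print(n,p.mean().round(1),(p>50).mean().round(3))
E
```

```text
[457.48881356 202.369189   218.48043983] [-0.40510103  0.04253188 -0.948729  ] 21.0
shank 846 s [55.3 67.4 77.6] t [-7.8  0.   7.7] z [76.4 92.1 98.4]
head 539 s [78.  81.1 84.3] t [-18.3   0.5  15.6] z [86.8 96.1 99.2]
lips 1010 s [62.5 69.4 76.5] t [-28.8 -15.5  28.1] z [ 98.4 103.1 107.2]
shank 600 s [-77.9 -68.  -55.4] t [-7.9  0.2  7.7] z [76.3 92.2 97.9]
head 290 s [-85.3 -81.9 -78.1] t [-17.3  -0.7  13.3] z [89.1 96.6 99.1]
lips 695 s [-77.3 -69.3 -62.9] t [-29.3 -15.9  27.9] z [ 98.3 102.9 107. ]
arms 571 s [25.  29.9 34.5] t [-18.6  -8.6  38. ] z [ 96.1 109.6 121.4]
arm angle from up to +y(t) [(-105, 154), (-25, 110), (-15, 304), (55, 101), (65, 323), (75, 6)]
carton 1.5 0.0
dish 1.6 0.0
jar 1.4 0.0
vert 1.6 0.0
screw 5.5 0.0
bone 1.7 0.0
```

View pics/f.png

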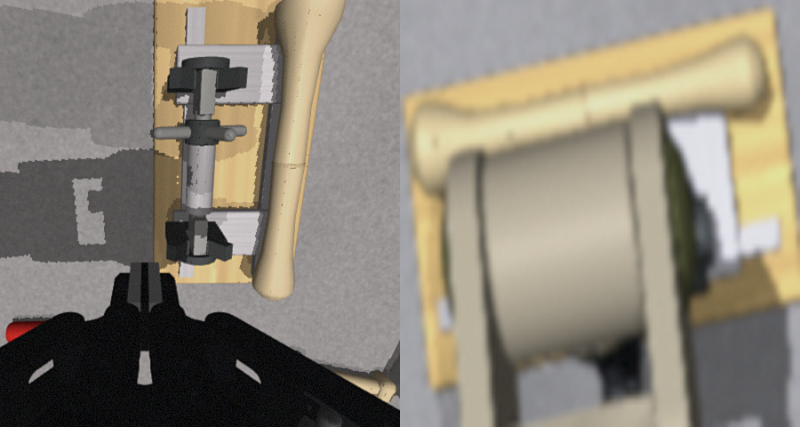

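```bash
python3 -c "
from rig import workorder; print(workorder.finish_job())"
```

```text
the job is handed in; nothing more can be done
None
```

I took the strut out of its stand, laid it in both clamps with its heads outside, and let go. I then turned the sleeve with three arm pushes, until the bone halves met, and handed the job in at about 21 s of the 67 s allowed.

- **Contact felt:** the push force rose from 2–4 N to about 10 N, while the head I could see (clamp a's side) had stopped moving. I stopped there so as not to crush the halves.
- **Clamp spacing:** after I backed the gripper off, the outer faces measured about 153.8 mm apart, against 154 mm when the halves meet.
- **Strut heads:** both lie against the outer faces of their clamps, within about 0.2 mm by the wrist camera.
- **Break:** it shows only as a thin line in the wrist picture.
- **Other objects:** the six bystanders show no movement between the first and last top-camera pictures.
- **Robot:** it stood clear above the jig, touching nothing, when I handed in.

No check failed. In the last top-camera picture the robot arm covered most of the strut, so the clamp and head measurements come from the wrist camera alone.

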